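Put the lids back on the washed food boxes

TASK

The washed food boxes are dry: close each of the four with the lid that fits it, every lid fully home in its box and lying level. Keep the boxes upright on the worktop, let go of everything, and leave the tumbler and the mug standing where they are.

Things in the scene. Friction and masses are not known exactly. Their poses are not given: they have to be found in the camera images.
- small_round_box: Empty open-topped brushed grey metal food box, the smaller of the two round ones, outer diameter 68 mm, 62 mm high, walls 3 mm, floor 4 mm, standing loose on the worktop. Origin: centre of its underside; z up.
- large_round_box: Empty open-topped brushed grey metal food box, the larger of the two round ones, outer diameter 98 mm, 52 mm high, walls 3 mm, floor 4 mm, standing loose on the worktop. Origin: centre of its underside; z up.
- square_box: Empty open-topped brushed grey metal food box, square, outside 80 x 80 mm, 42 mm high, walls 3 mm, floor 4 mm, standing loose on the worktop. Origin: centre of its underside; z up, x and y square to its sides; its lid fits at any quarter turn.
- oblong_box: Empty open-topped brushed grey metal food box, oblong, outside 110 mm (x) x 66 mm (y), 52 mm high, walls 3 mm, floor 4 mm, standing loose on the worktop. Origin: centre of its underside; z up; its lid fits long side to long side, either way round.
- small_round_lid: Loose light-wood lid, round, diameter 76 mm, lying grip up. From below: rubber seal 8 mm thick (diameter 50), wooden plate 10 mm, at the centre a dark steel grip 28 mm tall (round knob, diameter 22). Origin: centre of the seal's underside; z up. Closed: the seal hangs in the mouth with 6 mm to spare all round, the plate rests on the rim, the lid's origin is 54 mm above the box's.
- large_round_lid: Loose light-wood lid, round, diameter 106 mm, lying grip up. From below: rubber seal 8 mm thick (diameter 80), wooden plate 10 mm, at the centre a dark steel grip 28 mm tall (round knob, diameter 22). Origin: centre of the seal's underside; z up. Closed: the seal hangs in the mouth with 6 mm to spare all round, the plate rests on the rim, the lid's origin is 44 mm above the box's.
- square_lid: Loose light-wood lid, 88 x 88 mm, lying grip up. From below: rubber seal 8 mm thick (62 x 62), wooden plate 10 mm, at the centre a dark steel grip 28 mm tall (bar 44 x 16). Origin: centre of the seal's underside; z up, x along the bar. Closed: the seal hangs in the mouth with 6 mm to spare all round, the plate rests on the rim, the lid's origin is 34 mm above the box's.
- oblong_lid: Loose light-wood lid, 118 (x) x 74 mm (y), lying grip up. From below: rubber seal 8 mm thick (92 x 48), wooden plate 10 mm, at the centre a dark steel grip 28 mm tall (bar 50 x 16). Origin: centre of the seal's underside; z up, x along the bar. Closed: the seal hangs in the mouth with 6 mm to spare all round, the plate rests on the rim, the lid's origin is 44 mm above the box's.
- tumbler: Bystander: clear glass tumbler standing mouth down to drain, 81 mm across, 91 mm tall, at the back. Origin: centre of its underside.
- mug: Bystander: white mug with dots, 92 mm across, 127 mm with its handle, 93 mm tall, at the back. Origin: near the centre of its underside.

How it is judged:
By the outcome, as a careful person would: the job done as asked, in the order asked, and still so for the second after the job is handed in, with the robot touching nothing.
It also fails if it takes over 86 s, if anything falls off the work surface, if the arm or the gripper's body presses on something with over 40 N, if the wrist force passes 120 N, or if a joint passes its speed limit or range.

ROBOT

A 6-joint arm with a two-finger parallel gripper is mounted at the origin on a cart in front of the work surface, level with it; the furniture and walls round the work are solid. World frame = base frame: x ahead of the robot, y to its left, z up, the work surface at z = 0. Lengths are in m, angles in rad, forces in N, time in s.
With the tool pointing down it reaches from about 0.35 to 0.975 m from the base axis. Payload 4.9 kg.
Tool frame: the origin (TCP) lies on the centre line of the jaws, within the pads' length; the fingertips stand manip.tip_reach ahead of it and the grasp point (between the pads) is the TCP (manip.tip_reach is the distance from the TCP to the fingertips, in m); z points along the fingers, y is the line along which they close (so a half turn about z gives the same grasp; the last joint's range is limited). The gripper opens to 85 mm and grips with 20 to 120 N. Pads are 22 mm wide; open, the fingers measure 114 mm over their backs; the gripper's body (76 mm by 85 mm) begins 54 mm behind the grasp point. The pads swing forward as they close: fully open they stand 13 mm farther back than shut.
Start: joints at [0.981, 0.053, 1.613, -0, 1.476, -0.119], TCP at [0.283, 0.557, 0.25] pointing down, gripper open.
Joint ranges: [-3.01, 3.01], [-1.01, 2.22], [0.06, 2.58], [-1.02, 4.17], [0.09, 2.62], [-3.14, 3.14]. Speed limits (rad/s): [2.57, 2.57, 3.14, 3.14, 3.14, 3.14].

INTERFACE

Orientations are given as a unit quaternion [w, x, y, z].
In Python, from plant import manip gives the robot as it stands. The module is installed in compiled form; this text tells all that it offers.
- The arm moves only by the tool move_arm, never from a script. Its argument "rows" is a list of rows, each a list of 7 numbers: the shift along the tool's x, y, z in cm, then the turn, a rotation vector about the tool's x, y, z in degrees, then the opening, from -1 (shut) to 1 (fully open). In form: [[tx, ty, tz, ax, ay, az, jaw], ...]. A call has 1 to 20 rows; each row shifts and turns the commanded pose from where the row before left it, along the tool's axes as they then stand; what a row does not reach is not made up. A row lasts 1/12 s, in which the tool goes at most 41.7 mm and 7.16 degrees, less where a joint would pass 70% of its speed; a pose out of reach is approached as far as the arm can. A call is refused whole if a number of a shift passes 4.17 or a number of a turn 7.16, either way. A call with a gripper value outside its range is refused whole. The fingers move at their own pace and stop on an object; the grip force is fixed at half the most. Time passes only in rows, so rows that do not move let the fingers close. It gives the time, the measured TCP pose, the force, the opening and the grip force at its end, in the units of the state.
- manip.state(): the state, without advancing time (a new reading comes with each control period).
- manip.grab_frame(name): name is "scene" or "top" or "wrist"; returns a dict with "img" (420x560x3 uint8, blue, green, red), "mtx" (3x3 intrinsics, pixels), "k1" (the pictures are not rectified: a ray, as slopes to the right and down, at radius r is drawn at 1 + k1 r^2 times it, then the intrinsics apply), "R" (3x3) and "t" (3): a world point X has camera coordinates R X + t. Camera axes: x right, y down, z forward; pixel columns grow to the right and rows downward; lengths in m; the calibration is good to about 2 mm. A picture is of the moment at which its call begins. There is no depth.
- manip.job_done(): hands the job in; it is judged then, once.
The state is a dict: "time": time; "joint_pos": joint angles; "joint_vel": joint speeds; "joint_efforts": joint torques, N m; "tool_pos": TCP position; "tool_rot": TCP orientation; "contact_force": force on the tool from outside, world axes, zero at the start; "ft_torque": the same for the moment, N m; "gripper_width": opening from 0.0 (shut) to 1.0 (fully open); "grasp_force": force on a finger pad.
Only numpy, scipy, OpenCV 4.12 (cv2) and the standard library are available. Lean on these libraries where they do the work, as an engineer would, in place of code of your own. Each camera call takes 0.05 s, during which the arm holds its last target. There are 200 camera calls.

## Working session

There is one attempt and no reset: what is moved stays moved. The work goes in short steps, Python scripts to look and compute and a tool call to move; the robot and the scene stay as the last step left them, time stands still between calls to the robot, and variables do not carry over. Pictures are saved under pics/ and viewed, at most 14 in all, crops included, and the job is handed in when it is done.

Besides the shell and the picture viewer there is one more tool, called after "Call:" as a command line: name --pt "numbers of a row" for each row, then --argument value for the rest. move_arm: Moves the arm, as the interface text tells. Its arguments: {"type":"object","properties":{"rows":{"type":"array","items":{"type":"array","items":{"type":"number"}}}},"required":["rows"]}

```bash
mkdir -p pics; cat > h.py <<'E'
import numpy as np, cv2
from plant import manip
def grab(n,f=None):
    d=manip.grab_frame(n)
    if f: cv2.imwrite('pics/'+f,d['img']); np.savez('pics/'+f[:-4]+'.npz',**{k:np.array(v) for k,v in d.items()})
    return d
def ray(d,uv):
    K=np.array(d['mtx']);k1=float(d['k1'])
    uv=np.atleast_2d(np.array(uv,float)).reshape(-1,2)
    p=cv2.undistortPoints(uv.reshape(-1,1,2),K,np.array([k1,0,0,0.])).reshape(-1,2)
    R=np.array(d['R']);t=np.array(d['t'])
    return -R.T@t,(np.c_[p,np.ones(len(p))]@R)
def plane(d,uv,z):
    c,v=ray(d,uv); return c+v*((z-c[2])/v[:,2:3])
def proj(d,X):
    R=np.array(d['R']);t=np.array(d['t'])
    return cv2.projectPoints(np.atleast_2d(np.array(X,float)),cv2.Rodrigues(R)[0],t,np.array(d['mtx']),np.array([float(d['k1']),0,0,0]))[0].reshape(-1,2)
E
python3 - <<'E'
from h import *
for n in('top','scene'):
    d=grab(n,n+'0.png'); print(n,-np.array(d['R']).T@np.array(d['t']),np.array(d['mtx'])[0,0],d['k1'])
print(manip.tip_reach,manip.state())
E
```

```text
top [ 0.43373333 -0.09494546  0.94597506] 423.0325300019117 0.00672784417248537
scene [0.89217082 0.2410081  0.75767038] 408.1967674120079 -0.08051664131494081
0.019 {'time': 0.1, 'joint_pos': array([ 9.80997457e-01,  5.32809773e-02,  1.61416843e+00,  3.58406670e-05,
        1.47604284e+00, -1.18987369e-01]), 'joint_vel': array([ 0.00073388, -0.00125156, -0.00228532,  0.00150175, -0.00122922,
        0.00022945]), 'joint_efforts': array([-4.46246140e-04, -3.94897842e+01, -3.71366358e+01, -1.29549517e-04,
        3.86805536e-03, -6.96427449e-06]), 'tool_pos': array([0.28318593, 0.55655356, 0.24918505]), 'tool_rot': array([-3.46328219e-04,  2.33239125e-01,  9.72418947e-01, -8.84580111e-04]), 'contact_force': array([ 0.87204908, -0.56813426,  0.15569881]), 'ft_torque': array([-0.00100846, -0.00763981, -0.01088599]), 'grasp_force': 0.0, 'gripper_width': 1.0015824732615108}
```

View pics/top0.png

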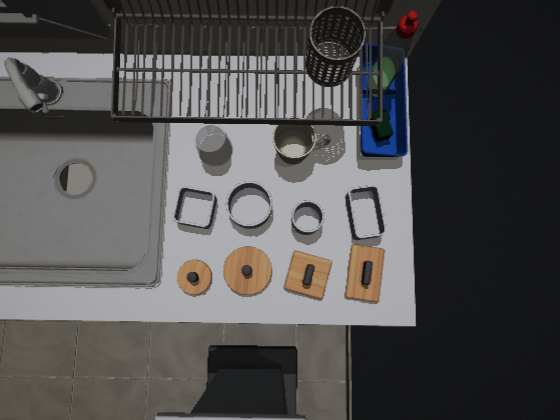

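View pics/scene0.png

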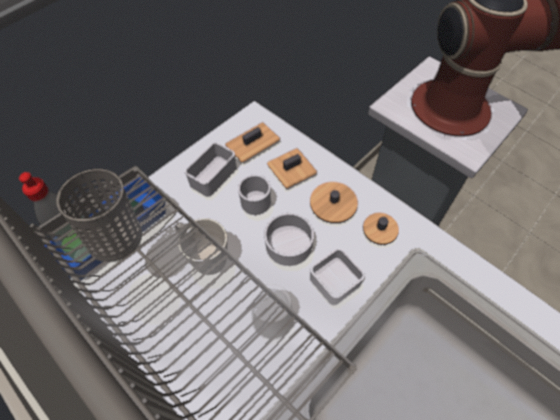

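The top view shows the boxes at about (195,208) square, (250,205) large round, (307,217) small round and (365,212) oblong. The lids are below them at (194,277), (247,271), (308,275) and (365,273). The scene view shows the same layout from the back, with the tumbler and mug behind the boxes.

```bash
cat > m.py <<'E'
from h import *
for n in('top','scene'):
    d=dict(np.load(f'pics/{n}0.npz')); img=d['img']; hsv=cv2.cvtColor(img,cv2.COLOR_BGR2HSV)
    wood=((hsv[...,0]>5)&(hsv[...,0]<25)&(hsv[...,1]>90)&(hsv[...,2]>90)).astype(np.uint8)
    wood=cv2.morphologyEx(wood,cv2.MORPH_OPEN,np.ones((3,3)))
    for c in cv2.findContours(wood,cv2.RETR_EXTERNAL,cv2.CHAIN_APPROX_NONE)[0]:
        if not 500<cv2.contourArea(c)<4000: continue
        h=cv2.convexHull(c)
        m=np.zeros(wood.shape,np.uint8); cv2.drawContours(m,[h],-1,1,-1)
        P=plane(d,h,.016)[:,:2].astype(np.float32)
        r=cv2.minAreaRect(P*1000); 
        dark=((img.max(2)<70)&(m>0)).astype(np.uint8)
        cs=cv2.findContours(dark,cv2.RETR_EXTERNAL,cv2.CHAIN_APPROX_NONE)[0]; k=max(cs,key=cv2.contourArea)
        K=plane(d,k,.036)[:,:2].astype(np.float32)*1000; kr=cv2.minAreaRect(K)
        print(n,'px',h.reshape(-1,2).mean(0).round(),'rect',np.round(r[0],1),np.round(r[1],1),round(r[2],1),'knob',np.round(kr[0],1),np.round(kr[1],1),round(kr[2],1))
d=np.load('pics/top0.npz'); cv2.imwrite('pics/crop1.png',cv2.resize(d['img'][170:250,160:400],None,fx=3.3,fy=3.3,interpolation=cv2.INTER_CUBIC))
E
python3 m.py
```

```text
top px [195. 278.] rect [437.6  83.5] [71.5 72.3] 46.9 knob [438.3  81.9] [19.2 21.3] 2.7
top px [306. 274.] rect [ 448.  -163.5] [85.7 86.2] 75.3 knob [ 447.4 -163.4] [15.9 44.2] 76.2
top px [247. 272.] rect [453.9 -32.2] [101.6 102.6] 1.0 knob [454.1 -31.5] [21.2 19.2] 1.6
top px [363. 272.] rect [ 454.1 -287. ] [ 72.2 116.5] 82.2 knob [ 453.7 -287.1] [17.6 50.5] 82.1
scene px [380. 229.] rect [442.2  89.3] [70.5 70.6] 43.1 knob [448.9  91.8] [15.8 16.7] 24.2
scene px [335. 202.] rect [457.8 -26.1] [100.1  99.5] 43.2 knob [463.7 -21.2] [15.4 15. ] 39.4
scene px [289. 167.] rect [ 451.5 -158.2] [85.1 84. ] 74.9 knob [ 453.9 -153.3] [18.6 42.1] 67.9
scene px [253. 143.] rect [ 457.4 -281.6] [ 71.9 113.8] 81.9 knob [ 459.5 -277.3] [19.1 48.1] 77.9
```

View pics/crop1.png

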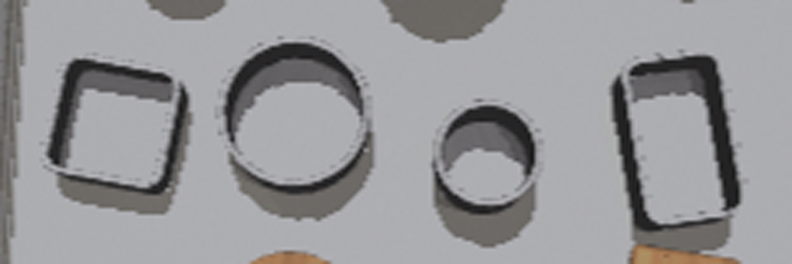

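The crop shows all four boxes with clear light rims. Rim outlines in crop pixels, divided by 3.3 and offset by (160,170):
- Large round: columns 222–371, rows 38–192.
- Small round: columns 434–542, rows 100–213.
- Square corners: about (66,56), (187,76), (168,196) and (42,168).
- Oblong corners: about (618,62), (716,52), (744,212) and (640,230).

I'll check these with a rim mask.

```bash
cat > b.py <<'E'
from h import *
B={'sq':(.042,(112,124)),'large':(.052,(296,115)),'small':(.062,(488,157)),'obl':(.052,(680,140))}
d=dict(np.load('pics/top0.npz')); img=d['img'].astype(int); s=d
# interior grown from dark inner walls: fit by rays from centre, outermost bright rim -> shadow/worktop: use local brightness peak
g=cv2.cvtColor(d['img'],cv2.COLOR_BGR2GRAY).astype(np.float32)
for n,(z,c) in B.items():
    c=np.array(c)/3.3+[160,170]-.35
    # white-tophat picks the thin light rim
    th=cv2.morphologyEx(g,cv2.MORPH_TOPHAT,np.ones((5,5)))
    pts=[]
    C=plane(d,c,z)[0]
    R={'sq':(.03,.062),'large':(.040,.056),'small':(.026,.042),'obl':(.024,.072)}[n]
    for a in np.arange(0,2*np.pi,.04):
        rr=np.arange(R[0],R[1],.0005)
        X=np.c_[C[0]+rr*np.cos(a),C[1]+rr*np.sin(a),0*rr+z]
        uv=proj(d,X).astype(np.float32)
        v=cv2.remap(th,uv[:,0].copy(),uv[:,1].copy(),cv2.INTER_LINEAR).ravel()
        i=v.argmax()
        if v[i]>12: pts.append(X[i,:2])
    P=(np.array(pts)*1000).astype(np.float32)
    if n in('large','small'):
        A=np.c_[2*P,np.ones(len(P))]; 
        for _ in range(5):
            q=np.linalg.lstsq(A,(P**2).sum(1),rcond=None)[0]; r=np.sqrt(q[2]+q[0]**2+q[1]**2)
            e=abs(np.hypot(*(P-q[:2]).T)-r); k=e<max(2.5,1.5*np.median(e)); P=P[k];A=A[k]
        print(n,len(P),q[:2].round(1),'dia',2*r.round(1))
    else:
        r=cv2.minAreaRect(P); print(n,len(P),np.round(r[0],1),np.round(r[1],1),round(r[2],1),'click',C[:2]*1000)
E
python3 b.py
```

```text
sq 108 [589.2  83.9] [86.7 79.3] 79.7 click [586.77895767  86.6711661 ]
large 99 [596.5 -32.8] dia 94.6
small 102 [ 569.6 -159. ] dia 64.8
obl 84 [ 578.6 -287. ] [119.7  66.8] 8.2 click [ 581.31117173 -284.10196401]
```

Call:
move_arm --pt "0 0 0 0 0 -7 1" --pt "0 0 0 0 0 -7 1" --pt "0 0 0 0 0 -7 1" --pt "0 0 0 0 0 -6 1"

```text
time: 0.43
tool_pos: [0.2833, 0.5567, 0.2495]
tool_rot: [-0.0, -0.003, 1.0, -0.001]
contact_force: [0.4, -0.9, -0.1]
gripper_width: 1.003
grasp_force: 0.0
```

Call:
move_arm --pt "-1.7 -3.6 -0.4 0 0 0 1" --pt "-1.7 -3.6 -0.4 0 0 0 1" --pt "-1.7 -3.6 -0.4 0 0 0 1" --pt "-1.7 -3.6 -0.4 0 0 0 1" --pt "-1.7 -3.6 -0.4 0 0 0 1" --pt "-1.7 -3.6 -0.4 0 0 0 1" --pt "-1.7 -3.6 -0.4 0 0 0 1" --pt "-1.7 -3.6 -0.4 0 0 0 1" --pt "-1.7 -3.6 -0.4 0 0 0 1" --pt "-1.7 -3.6 -0.4 0 0 0 1" --pt "-1.7 -3.6 -0.4 0 0 0 1" --pt "-1.7 -3.6 -0.4 0 0 0 1" --pt "-1.7 -3.6 -0.4 0 0 0 1" --pt "0 0 0 0 0 0 1" --pt "0 0 0 0 0 0 1" --pt "0 0 0 0 0 0 1"

```text
time: 1.77
tool_pos: [0.5044, 0.0892, 0.3017]
tool_rot: [-0.001, 0.0, 1.0, 0.0]
contact_force: [0.5, 0.7, 0.2]
gripper_width: 1.005
grasp_force: 0.0
```

```bash
python3 - <<'E'
from h import *
d=grab('wrist','w1.png'); print(-np.array(d['R']).T@np.array(d['t']),np.array(d['R'])[2],np.array(d['mtx'])[0,0],d['k1'],manip.state()['tool_pos'])
E
```

```text
[0.43752986 0.08891545 0.42402337] [ 2.65282372e-01  3.71120840e-04 -9.64170693e-01] 293.9622923071848 -0.05986431565968289 [0.50417182 0.08981181 0.30170861]
```

View pics/w1.png

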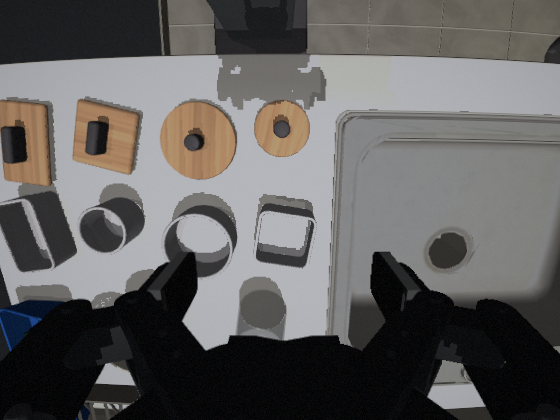

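The wrist view is upside down, with the far side at the bottom. The lids are along the top, with knobs at (283,128), (194,142), (97,137) and (13,145). The boxes are at (284,236) square, (200,240) large round, (108,228) small round and (38,235) oblong.

Call:
move_arm --pt "1 -3.2 0 0 0 0 1" --pt "1 -3.2 0 0 0 0 1" --pt "1 -3.2 0 0 0 0 1" --pt "1 -3.2 0 0 0 0 1" --pt "1 -3.2 0 0 0 0 1" --pt "1 -3.2 0 0 0 0 1" --pt "0 0 0 0 0 0 1" --pt "0 0 0 0 0 0 1" --pt "0 0 0 0 0 0 1"

```text
time: 2.57
tool_pos: [0.4449, -0.1016, 0.3021]
tool_rot: [-0.0, -0.001, 1.0, 0.0]
contact_force: [-0.5, 0.4, 1.1]
gripper_width: 0.996
grasp_force: 0.0
```

```bash
sed -e "s/for n in('top','scene')/for n in('wrist',)/" -e "s#'pics/{n}0.npz'#'pics/w2.npz'#" -e '/^d=np.load/d' m.py > m2.py
python3 - <<'E'
from h import *
d=grab('wrist','w2.png'); print(manip.state()['tool_pos'])
cv2.imwrite('pics/w2c.png',cv2.resize(d['img'][85:305,60:500],None,fx=1.8,fy=1.8,interpolation=cv2.INTER_CUBIC))
E
python3 m2.py
```

```text
[ 0.44499745 -0.10138474  0.30213959]
wrist px [414. 173.] rect [440.6  86.1] [71.4 73.2] 0.8 knob [439.7  83.5] [30.3 20.5] 65.3
wrist px [332. 184.] rect [457.1 -29.9] [102.1 102.8] 0.4 knob [455.7 -30.5] [24.8 20.4] 40.3
wrist px [240. 173.] rect [ 449.2 -160.4] [85.7 85.8] 75.4 knob [ 448.9 -160.4] [16.9 45.9] 74.9
wrist px [159. 179.] rect [ 455.4 -284. ] [ 72.7 116.1] 82.1 knob [ 455.3 -283.2] [22.4 53.3] 82.9
```

View pics/w2c.png

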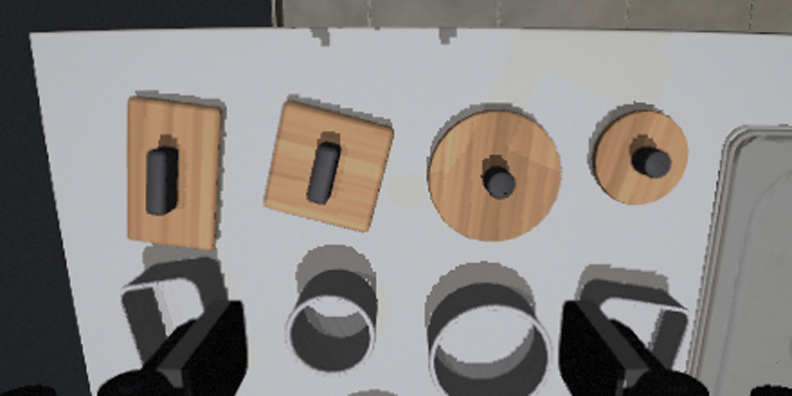

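The crop shows lid knobs at (652,162), (498,182), (323,173) and (162,180) in crop pixels. The small and large round rims are clear. The fingers cover parts of the square and oblong boxes. Next I'll fit the rims from several views.

```bash
cat > f.py <<'E'
from h import *
from scipy.optimize import least_squares
B={'sq':(.042,.588,.086,80,77,77),'large':(.052,.598,-.031,0,95,95),'small':(.062,.571,-.157,0,65,65),'obl':(.052,.580,-.285,8,107,63)}
def fit(d,n,lo=-.010,hi=.010):
    z,x,y,a0,L,W=B[n]; g=cv2.cvtColor(d['img'],cv2.COLOR_BGR2GRAY).astype(np.float32)
    th=cv2.morphologyEx(g,cv2.MORPH_TOPHAT,np.ones((5,5)))
    def sd(P,p): # signed distance (mm) to rim midline
        if n in('large','small'): return np.hypot(*(P-p[:2]).T)-L/2
        c,s=np.cos(np.radians(p[2])),np.sin(np.radians(p[2])); q=abs((P-p[:2])@np.array([[c,-s],[s,c]]))-np.array([L,W])/2+6
        return np.hypot(*np.maximum(q,0).T)+np.minimum(q.max(1),0)-6
    p=np.array([x*1e3,y*1e3,a0],float)
    for band in (11,7,5):
        pts=[]
        for t in np.arange(0,2*np.pi,.04):
            rr=np.arange(15,75,.4); P=np.c_[p[0]+rr*np.cos(t),p[1]+rr*np.sin(t)]
            P=P[abs(sd(P,p))<band]
            uv=proj(d,np.c_[P/1e3,np.full(len(P),z)]).astype(np.float32)
            v=cv2.remap(th,uv[:,:1].copy(),uv[:,1:].copy(),cv2.INTER_LINEAR).ravel()
            if len(v) and v.max()>12: pts.append(P[v>.9*v.max()].mean(0))
        if len(pts)<15: return None
        pts=np.array(pts); r=least_squares(lambda q:sd(pts,q),p,loss='soft_l1',f_scale=.7); p=r.x
    e=sd(pts,p); return p.round(1),len(pts),round(float(np.median(abs(e))),2)
if __name__=='__main__':
    import sys
    for f in sys.argv[1:]:
        d=dict(np.load(f'pics/{f}.npz'))
        for n in B: print(f,n,fit(d,n))
E
python3 f.py top0 scene0 w1 w2
```

```text
top0 sq (array([590.1,  88.1,  80. ]), 105, 0.43)
top0 large (array([596.5, -32.8,   0. ]), 104, 0.48)
top0 small (array([ 569.7, -159. ,    0. ]), 103, 0.31)
top0 obl (array([ 584.6, -287.1,    9.3]), 71, 0.55)
scene0 sq (array([587.6,  94.6,  91.9]), 18, 0.34)
scene0 large (array([598.7, -29.5,   0. ]), 28, 0.5)
scene0 small (array([ 570.8, -156.3,    0. ]), 55, 0.69)
scene0 obl (array([ 585.8, -284.1,    9.4]), 53, 0.69)
w1 sq (array([592.4,  89.8,  80.7]), 101, 0.36)
w1 large (array([599.1, -30.7,   0. ]), 83, 0.32)
w1 small (array([ 571.8, -156.4,    0. ]), 88, 0.28)
w1 obl (array([ 586.4, -285. ,    9.7]), 95, 0.72)
w2 sq (array([592.2,  90.3,  80. ]), 57, 0.84)
w2 large (array([598.4, -31. ,   0. ]), 78, 0.47)
w2 small (array([ 571.5, -157.1,    0. ]), 76, 0.3)
w2 obl (array([ 585.6, -282.9,   10.2]), 27, 0.4)
```

Call:
move_arm --pt "0 -2.6 0 0 0 3.85 0.3" --pt "-0.2 -2.6 2 0 0 3.85 0.3" --pt "0.2 -2.6 2.5 0 0 0 0.3" --pt "0.2 -2.6 2.5 0 0 0 0.3" --pt "0.2 -2.6 2.5 0 0 0 0.3" --pt "0.2 -2.6 2.5 0 0 0 0.3" --pt "0.2 -2.6 2.5 0 0 0 0.3" --pt "0 0 2.5 0 0 0 0.3" --pt "0 0 2.2 0 0 0 0.3" --pt "0 0 0 0 0 0 0.3" --pt "0 0 0 0 0 0 0.3" --pt "0 0 0 0 0 0 0.3"

```text
time: 3.62
tool_pos: [0.4191, -0.2821, 0.1117]
tool_rot: [0.001, 0.066, 0.998, -0.001]
contact_force: [-0.1, -0.1, -0.2]
gripper_width: 0.651
grasp_force: 0.0
```

```bash
cat > g.py <<'E'
# python3 g.py X Y Z yaw : deltas in tool axes (cm, deg) from the measured pose
import sys; from h import *
from scipy.spatial.transform import Rotation as Ro
s=manip.state(); w,x,y,z=s['tool_rot']; R=Ro.from_quat([x,y,z,w]).as_matrix()
yaw=np.degrees(np.arctan2(R[1,1],R[0,1])); a=list(map(float,sys.argv[1:]))
dy=(a[3]-yaw+90)%180-90
rotw=Ro.from_euler('z',dy,degrees=True).as_matrix()
D=np.array(a[:3])-s['tool_pos']
print('pos',s['tool_pos'].round(4),'yaw',yaw.round(2),'tilt',np.degrees(np.arccos(-R[2,2])).round(2),'turn az',round(-dy,2),'shift before turn',(R.T@D*100).round(2),'after turn',((rotw@R).T@D*100).round(2),'t',s['time'],'w',s['gripper_width'],'j6',s['joint_pos'][5].round(2))
E
python3 g.py .4555 -.284 .041 82.3
python3 - <<'E'
from h import *
d=grab('wrist','w3.png')
E
```

```text
pos [ 0.4191 -0.2821  0.1117] yaw 82.45 tilt 0.11 turn az 0.15 shift before turn [-3.62  0.3   7.08] after turn [-3.62  0.3   7.08] t 3.6167 w 0.6509443286080495 j6 -2.18
```

View pics/w3.png

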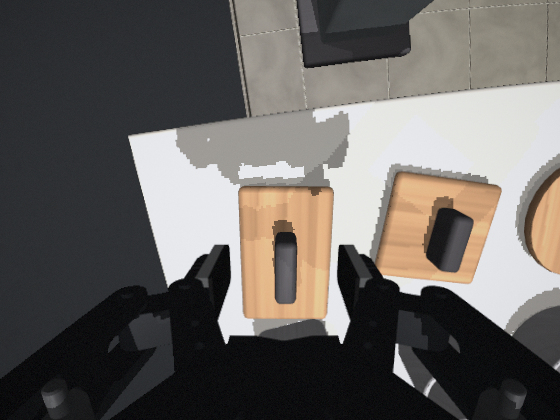

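The oblong bar at (286,268) is centred between the fingers and aligned with them. I'll move over it, go down and grip.

Call:
move_arm --pt "-1.8 0.15 0 0 0 0 0.3" --pt "-1.8 0.15 0 0 0 0 0.3" --pt "0 0 2 0 0 0 0.3" --pt "0 0 2 0 0 0 0.3" --pt "0 0 2 0 0 0 0.3" --pt "0 0 1 0 0 0 0.3" --pt "0 0 0 0 0 0 0.3" --pt "0 0 0 0 0 0 0.3" --pt "0 0 0 0 0 0 -1" --pt "0 0 0 0 0 0 -1" --pt "0 0 0 0 0 0 -1" --pt "0 0 0 0 0 0 -1" --pt "0 0 0 0 0 0 -1" --pt "0 0 0 0 0 0 -1" --pt "0 0 0 0 0 0 -1" --pt "0 0 0 0 0 0 -1"

```text
time: 5.0
tool_pos: [0.4547, -0.2851, 0.0418]
tool_rot: [0.001, 0.067, 0.998, -0.001]
contact_force: [-1.1, -0.7, 5.9]
gripper_width: 0.174
grasp_force: 59.3
```

```bash
python3 g.py .586 -.2843 .13 99.5
```

```text
pos [ 0.4547 -0.2851  0.0418] yaw 82.32 tilt 0.13 turn az -17.18 shift before turn [-13.02   1.83  -8.8 ] after turn [-12.98  -2.1   -8.79] t 5.0 w 0.17397114963262716 j6 -2.14
```

Call:
move_arm --pt "0 0 -1.5 0 0 0 -1" --pt "0 0 -2.5 0 0 0 -1" --pt "0 0 -2.4 0 0 -5.7 -1" --pt "0 0 -2.4 0 0 -5.7 -1" --pt "0 0 0 0 0 -5.8 -1" --pt "-2 -0.35 0 0 0 0 -1" --pt "-2.5 -0.4 0 0 0 0 -1" --pt "-2.5 -0.4 0 0 0 0 -1" --pt "-2.5 -0.4 0 0 0 0 -1" --pt "-2 -0.3 0 0 0 0 -1" --pt "-1.5 -0.25 0 0 0 0 -1" --pt "0 0 0 0 0 0 -1" --pt "0 0 0 0 0 0 -1" --pt "0 0 0 0 0 0 -1" --pt "0 0 0 0 0 0 -1"

```text
time: 6.25
tool_pos: [0.5844, -0.2835, 0.1278]
tool_rot: [-0.001, -0.083, 0.997, 0.0]
contact_force: [-0.0, -0.2, -1.4]
gripper_width: 0.177
grasp_force: 58.8
```

```bash
python3 g.py .5855 -.2843 .0865 99.5; python3 - <<'E'
from h import *
d=grab('wrist','w4.png')
E
```

```text
pos [ 0.5844 -0.2835  0.1278] yaw 99.5 tilt 0.07 turn az -0.0 shift before turn [-0.1  -0.1   4.13] after turn [-0.1  -0.1   4.13] t 6.25 w 0.17669494960625384 j6 -2.3
```

View pics/w4.png

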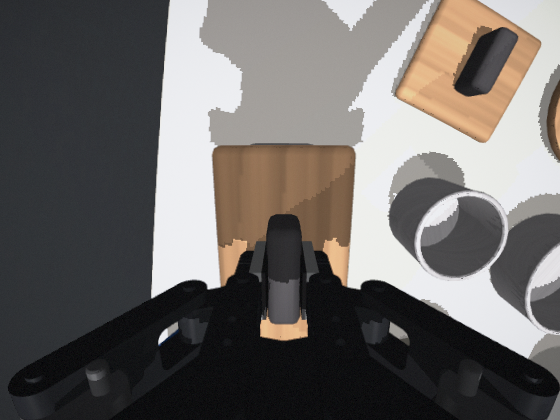

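The lid is held level and square at (284,210), with the box hidden beneath it. I'll lower it and release.

Call:
move_arm --pt "-0.1 -0.1 0.8 0 0 0 -1" --pt "0 0 0.8 0 0 0 -1" --pt "0 0 0.8 0 0 0 -1" --pt "0 0 0.8 0 0 0 -1" --pt "0 0 0.5 0 0 0 -1" --pt "0 0 0.3 0 0 0 -1" --pt "0 0 0 0 0 0 -1" --pt "0 0 0 0 0 0 -1" --pt "0 0 0 0 0 0 -1"

```text
time: 7.05
tool_pos: [0.587, -0.2846, 0.0888]
tool_rot: [0.0, -0.083, 0.997, -0.0]
contact_force: [0.1, 0.0, -0.4]
gripper_width: 0.176
grasp_force: 58.8
```

```bash
python3 g.py .5855 -.2843 .0858 99.5
```

```text
pos [ 0.587  -0.2846  0.0888] yaw 99.53 tilt 0.05 turn az 0.03 shift before turn [0.15 0.05 0.3 ] after turn [0.15 0.05 0.3 ] t 7.05 w 0.17556044075271418 j6 -2.3
```

Call:
move_arm --pt "0.1 0 0.2 0 0 0 -1" --pt "0 0 0.15 0 0 0 -1" --pt "0 0 0 0 0 0 -1" --pt "0 0 0 0 0 0 -1" --pt "0 0 0 0 0 0 0.2" --pt "0 0 0 0 0 0 0.2" --pt "0 0 0 0 0 0 0.2" --pt "0 0 0 0 0 0 0.2" --pt "0 0 0 0 0 0 0.2" --pt "0 0 -2 0 0 0 0.2" --pt "0 0 -3 0 0 0 0.2" --pt "0 0 -3 0 0 0 0.2" --pt "0 0 0 0 0 0 0.2" --pt "0 0 0 0 0 0 0.2"

```text
time: 8.22
tool_pos: [0.5872, -0.2855, 0.1681]
tool_rot: [0.002, -0.083, 0.997, -0.002]
contact_force: [-0.5, -0.3, -0.4]
gripper_width: 0.6
grasp_force: 0.0
```

```bash
python3 g.py .4494 -.1605 .10 75.2
```

```text
pos [ 0.5872 -0.2855  0.1681] yaw 99.52 tilt 0.33 turn az 24.32 shift before turn [11.55 14.63  6.7 ] after turn [16.54  8.59  6.7 ] t 8.2167 w 0.5999488264043504 j6 -2.3
```

Call:
move_arm --pt "0 0 0 0 0 6.1 0.2" --pt "0 0 0 0 0 6.1 0.2" --pt "0 0 0 0 0 6.1 0.2" --pt "0 0 0 0 0 6 0.2" --pt "2.5 1.3 0 0 0 0 0.2" --pt "2.8 1.5 0 0 0 0 0.2" --pt "2.8 1.5 1.5 0 0 0 0.2" --pt "2.8 1.5 1.5 0 0 0 0.2" --pt "2.8 1.5 1.7 0 0 0 0.2" --pt "2.8 1.3 2 0 0 0 0.2" --pt "0 0 0 0 0 0 0.2" --pt "0 0 0 0 0 0 0.2" --pt "0 0 0 0 0 0 0.2"

```text
time: 9.3
tool_pos: [0.448, -0.1593, 0.0973]
tool_rot: [-0.0, 0.129, 0.992, 0.0]
contact_force: [0.2, -0.9, 0.4]
gripper_width: 0.601
grasp_force: 0.0
```

```bash
python3 g.py .4494 -.1605 .0415 75.2; python3 - <<'E'
from h import *
d=grab('top','t5.png'); w=grab('wrist','w5.png')
a=cv2.resize(d['img'][170:310,160:400],None,fx=2.4,fy=2.4,interpolation=cv2.INTER_CUBIC)
b=cv2.resize(w['img'],None,fx=.4,fy=.4,interpolation=cv2.INTER_AREA)
o=np.zeros((336,800,3),np.uint8); o[:,:576]=a; o[:168,576:]=b; cv2.imwrite('pics/c5.png',o)
E
```

```text
pos [ 0.448  -0.1593  0.0973] yaw 75.23 tilt 0.02 turn az 0.03 shift before turn [-0.17 -0.08  5.58] after turn [-0.17 -0.08  5.58] t 9.3 w 0.6006486593211704 j6 -1.81
```

View pics/c5.png

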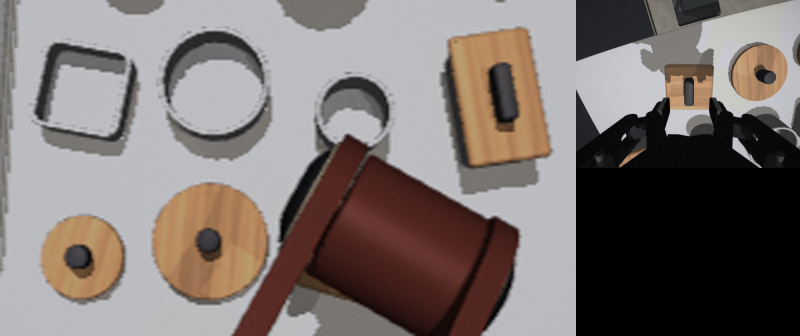

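The oblong lid sits square on its box at (500,97) in the composite. The wrist view shows the gripper centred over the square lid's bar. I'll go down and grip.

Call:
move_arm --pt "-0.2 -0.1 1.5 0 0 0 0.2" --pt "0 0 1.5 0 0 0 0.2" --pt "0 0 1.5 0 0 0 0.2" --pt "0 0 1.1 0 0 0 0.2" --pt "0 0 0 0 0 0 0.2" --pt "0 0 0 0 0 0 0.2" --pt "0 0 0 0 0 0 -1" --pt "0 0 0 0 0 0 -1" --pt "0 0 0 0 0 0 -1" --pt "0 0 0 0 0 0 -1" --pt "0 0 0 0 0 0 -1" --pt "0 0 0 0 0 0 -1" --pt "0 0 0 0 0 0 -1"

```text
time: 10.48
tool_pos: [0.4508, -0.1614, 0.0431]
tool_rot: [0.001, 0.129, 0.992, -0.0]
contact_force: [0.2, 0.3, 6.1]
gripper_width: 0.169
grasp_force: 61.3
```

```bash
python3 g.py .592 .0903 .12 80.3
```

```text
pos [ 0.4508 -0.1614  0.0431] yaw 75.23 tilt 0.15 turn az -5.07 shift before turn [-7.26 27.93 -7.69] after turn [-9.7  27.18 -7.68] t 10.4833 w 0.16910723939867778 j6 -1.81
```

Call:
move_arm --pt "0 0 -1.5 0 0 0 -1" --pt "0 0 -2.5 0 0 0 -1" --pt "0 0 -2.5 0 0 0 -1" --pt "0 0 -2.5 0 0 -5.1 -1" --pt "-0.6 1.7 0 0 0 0 -1" --pt "-1 2.8 0 0 0 0 -1" --pt "-1.1 3 0 0 0 0 -1" --pt "-1.1 3 0 0 0 0 -1" --pt "-1.1 3 0 0 0 0 -1" --pt "-1.1 3 0 0 0 0 -1" --pt "-1.1 3 0 0 0 0 -1" --pt "-1.1 3 0 0 0 0 -1" --pt "-1 2.7 0 0 0 0 -1" --pt "-0.6 2 0 0 0 0 -1" --pt "0 0 0 0 0 0 -1" --pt "0 0 0 0 0 0 -1" --pt "0 0 0 0 0 0 -1" --pt "0 0 0 0 0 0 -1"

```text
time: 11.98
tool_pos: [0.5913, 0.09, 0.1313]
tool_rot: [-0.001, 0.085, 0.996, -0.0]
contact_force: [-0.6, -0.5, -1.8]
gripper_width: 0.171
grasp_force: 60.4
```

```bash
python3 g.py .5934 .0903 .0772 80.3
```

```text
pos [0.5913 0.09   0.1313] yaw 80.27 tilt 0.07 turn az -0.03 shift before turn [-0.2   0.07  5.41] after turn [-0.2   0.07  5.41] t 11.9833 w 0.17120111924420534 j6 -1.37
```

Call:
move_arm --pt "-0.1 0.1 1.2 0 0 0 -1" --pt "0 0 1.2 0 0 0 -1" --pt "0 0 1.2 0 0 0 -1" --pt "0 0 0.8 0 0 0 -1" --pt "0 0 0.5 0 0 0 -1" --pt "0 0 0.3 0 0 0 -1" --pt "0 0 0 0 0 0 -1" --pt "0 0 0 0 0 0 -1" --pt "0 0 0 0 0 0 -1"

```text
time: 12.73
tool_pos: [0.5938, 0.0918, 0.0805]
tool_rot: [0.001, 0.084, 0.996, 0.0]
contact_force: [-0.3, -0.1, -1.5]
gripper_width: 0.176
grasp_force: 60.4
```

```bash
python3 g.py .5934 .0903 .0772 80.3
```

```text
pos [0.5938 0.0918 0.0805] yaw 80.33 tilt 0.07 turn az 0.03 shift before turn [ 0.01 -0.15  0.33] after turn [ 0.01 -0.15  0.33] t 12.7333 w 0.17613397513520984 j6 -1.37
```

Next is the release, then the move towards the small round lid at (440, 85.5 mm), which is close by.

Call:
move_arm --pt "0 -0.1 0.2 0 0 0 -1" --pt "0 0 0.15 0 0 0 -1" --pt "0 0 0 0 0 0 -1" --pt "0 0 0 0 0 0 -1" --pt "0 0 0 0 0 0 0.2" --pt "0 0 0 0 0 0 0.2" --pt "0 0 0 0 0 0 0.2" --pt "0 0 0 0 0 0 0.2" --pt "0 0 0 0 0 0 0.2" --pt "0 0 -2 0 0 0 0.2" --pt "0 0 -3 0 0 0 0.2" --pt "0 0 -3 0 0 0 0.2" --pt "0 0 0 0 0 0 0.2" --pt "0 0 0 0 0 0 0.2"

```text
time: 13.9
tool_pos: [0.5948, 0.0908, 0.1592]
tool_rot: [0.003, 0.084, 0.996, 0.0]
contact_force: [-0.1, -0.1, -1.5]
gripper_width: 0.6
grasp_force: 0.0
```

```bash
python3 g.py .440 .0855 .10 80.3
```

```text
pos [0.5948 0.0908 0.1592] yaw 80.33 tilt 0.31 turn az 0.03 shift before turn [15.2  -3.13  5.84] after turn [15.2  -3.13  5.84] t 13.9 w 0.5998765758977876 j6 -1.37
```

Call:
move_arm --pt "2 -0.4 0 0 0 0 0.2" --pt "2.7 -0.55 0 0 0 0 0.2" --pt "2.7 -0.55 0.8 0 0 0 0.2" --pt "2.7 -0.55 1.8 0 0 0 0.2" --pt "2.7 -0.55 1.8 0 0 0 0.2" --pt "2.4 -0.5 1.4 0 0 0 0.2" --pt "0 0 0 0 0 0 0.2" --pt "0 0 0 0 0 0 0.2" --pt "0 0 0 0 0 0 0.2"

```text
time: 14.65
tool_pos: [0.4382, 0.0857, 0.098]
tool_rot: [-0.0, 0.084, 0.996, -0.0]
contact_force: [0.9, -0.9, -0.2]
gripper_width: 0.601
grasp_force: 0.0
```

```bash
python3 g.py .440 .0855 .0415 80.3; python3 - <<'E'
from h import *
d=grab('top','t6.png'); w=grab('wrist','w6.png')
a=cv2.resize(d['img'][170:310,160:400],None,fx=2,fy=2,interpolation=cv2.INTER_CUBIC)
b=cv2.resize(w['img'],None,fx=.55,fy=.55,interpolation=cv2.INTER_AREA)
o=np.zeros((280,790,3),np.uint8); o[:,:480]=a; o[:231,480:788]=b; cv2.imwrite('pics/c6.png',o)
E
```

```text
pos [0.4382 0.0857 0.098 ] yaw 80.32 tilt 0.0 turn az 0.02 shift before turn [-0.18  0.01  5.65] after turn [-0.18  0.01  5.65] t 14.65 w 0.601499474704699 j6 -1.38
```

View pics/c6.png

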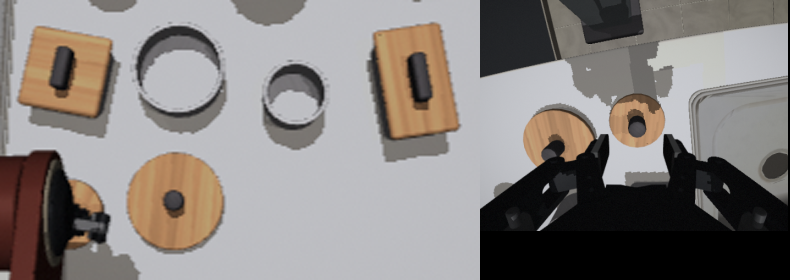

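The square lid is level on its box at (65,72), and the small knob at (637,127) lies between the fingers.

Call:
move_arm --pt "-0.1 0 1.5 0 0 0 0.2" --pt "0 0 1.5 0 0 0 0.2" --pt "0 0 1.5 0 0 0 0.2" --pt "0 0 1.1 0 0 0 0.2" --pt "0 0 0 0 0 0 0.2" --pt "0 0 0 0 0 0 0.2" --pt "0 0 0 0 0 0 -1" --pt "0 0 0 0 0 0 -1" --pt "0 0 0 0 0 0 -1" --pt "0 0 0 0 0 0 -1" --pt "0 0 0 0 0 0 -1" --pt "0 0 0 0 0 0 -1" --pt "0 0 0 0 0 0 -1"

```text
time: 15.83
tool_pos: [0.4403, 0.0856, 0.0437]
tool_rot: [0.001, 0.084, 0.996, 0.0]
contact_force: [0.8, -0.0, 6.0]
gripper_width: 0.229
grasp_force: 59.3
```

```bash
python3 g.py .5715 -.1566 .14 80.3
```

```text
pos [0.4403 0.0856 0.0437] yaw 80.33 tilt 0.16 turn az 0.03 shift before turn [-17.03 -21.66  -9.59] after turn [-17.04 -21.66  -9.59] t 15.8333 w 0.2293881210250829 j6 -1.38
```

Call:
move_arm --pt "0 0 -1.5 0 0 0 -1" --pt "0 0 -2.5 0 0 0 -1" --pt "0 0 -3 0 0 0 -1" --pt "0 0 -2.7 0 0 0 -1" --pt "-1 -1.3 0 0 0 0 -1" --pt "-1.8 -2.3 0 0 0 0 -1" --pt "-2 -2.5 0 0 0 0 -1" --pt "-2 -2.5 0 0 0 0 -1" --pt "-2 -2.5 0 0 0 0 -1" --pt "-2 -2.5 0 0 0 0 -1" --pt "-2 -2.5 0 0 0 0 -1" --pt "-2 -2.5 0 0 0 0 -1" --pt "-1.5 -2 0 0 0 0 -1" --pt "-0.7 -1 0 0 0 0 -1" --pt "0 0 0 0 0 0 -1" --pt "0 0 0 0 0 0 -1" --pt "0 0 0 0 0 0 -1" --pt "0 0 0 0 0 0 -1"

```text
time: 17.33
tool_pos: [0.5696, -0.1546, 0.139]
tool_rot: [-0.0, 0.084, 0.996, 0.0]
contact_force: [0.1, -0.8, -0.3]
gripper_width: 0.229
grasp_force: 58.9
```

```bash
python3 g.py .5715 -.1566 .0977 80.3
```

```text
pos [ 0.5696 -0.1546  0.139 ] yaw 80.4 tilt 0.06 turn az 0.1 shift before turn [-0.22 -0.17  4.13] after turn [-0.22 -0.17  4.13] t 17.3333 w 0.22940399121658694 j6 -1.79
```

Call:
move_arm --pt "-0.1 -0.1 0.9 0 0 0 -1" --pt "0 0 0.9 0 0 0 -1" --pt "0 0 0.8 0 0 0 -1" --pt "0 0 0.6 0 0 0 -1" --pt "0 0 0.4 0 0 0 -1" --pt "0 0 0.2 0 0 0 -1" --pt "0 0 0 0 0 0 -1" --pt "0 0 0 0 0 0 -1" --pt "0 0 0 0 0 0 -1"

```text
time: 18.08
tool_pos: [0.5715, -0.1573, 0.1018]
tool_rot: [0.0, 0.084, 0.996, -0.0]
contact_force: [0.4, -0.3, -1.0]
gripper_width: 0.231
grasp_force: 58.9
```

```bash
python3 g.py .5718 -.1566 .0977 80.3
```

```text
pos [ 0.5715 -0.1573  0.1018] yaw 80.32 tilt 0.05 turn az 0.02 shift before turn [-0.02  0.07  0.41] after turn [-0.02  0.07  0.41] t 18.0833 w 0.23073253971427996 j6 -1.8
```

Call:
move_arm --pt "0 0 0.2 0 0 0 -1" --pt "0 0 0.2 0 0 0 -1" --pt "0 0 0 0 0 0 -1" --pt "0 0 0 0 0 0 -1" --pt "0 0 0 0 0 0 0.2" --pt "0 0 0 0 0 0 0.2" --pt "0 0 0 0 0 0 0.2" --pt "0 0 0 0 0 0 0.2" --pt "0 0 0 0 0 0 0.2" --pt "0 0 -2 0 0 0 0.2" --pt "0 0 -3 0 0 0 0.2" --pt "0 0 -2.5 0 0 0 0.2" --pt "0 0 0 0 0 0 0.2" --pt "0 0 0 0 0 0 0.2"

```text
time: 19.25
tool_pos: [0.5723, -0.1576, 0.1747]
tool_rot: [0.002, 0.084, 0.996, -0.001]
contact_force: [-0.9, 0.1, -0.1]
gripper_width: 0.602
grasp_force: 0.0
```

```bash
python3 g.py .4562 -.0298 .10 80.3
```

```text
pos [ 0.5723 -0.1576  0.1747] yaw 80.33 tilt 0.26 turn az 0.03 shift before turn [13.63 10.66  7.4 ] after turn [13.63 10.65  7.4 ] t 19.25 w 0.601836161677363 j6 -1.8
```

Call:
move_arm --pt "1.8 1.5 0 0 0 0 0.2" --pt "2.4 1.9 0 0 0 0 0.2" --pt "2.5 1.9 1 0 0 0 0.2" --pt "2.5 1.9 2.2 0 0 0 0.2" --pt "2.5 1.9 2.2 0 0 0 0.2" --pt "1.9 1.5 2 0 0 0 0.2" --pt "0 0 0 0 0 0 0.2" --pt "0 0 0 0 0 0 0.2" --pt "0 0 0 0 0 0 0.2"

```text
time: 20.0
tool_pos: [0.4551, -0.03, 0.0982]
tool_rot: [0.0, 0.084, 0.996, -0.0]
contact_force: [1.3, -1.1, -0.1]
gripper_width: 0.603
grasp_force: 0.0
```

```bash
python3 g.py .4562 -.0298 .042 80.3; python3 - <<'E'
from h import *
d=grab('scene','s7.png'); w=grab('wrist','w7.png')
a=cv2.resize(d['img'][100:310,180:420],None,fx=2,fy=2,interpolation=cv2.INTER_CUBIC)
b=cv2.resize(w['img'],None,fx=.55,fy=.55,interpolation=cv2.INTER_AREA)
o=np.zeros((420,790,3),np.uint8); o[:,:480]=a; o[:231,480:788]=b; cv2.imwrite('pics/c7.png',o)
E
```

```text
pos [ 0.4551 -0.03    0.0982] yaw 80.33 tilt 0.01 turn az 0.03 shift before turn [-0.1   0.04  5.62] after turn [-0.1   0.04  5.62] t 20.0 w 0.6027194553179701 j6 -1.63
```

View pics/c7.png

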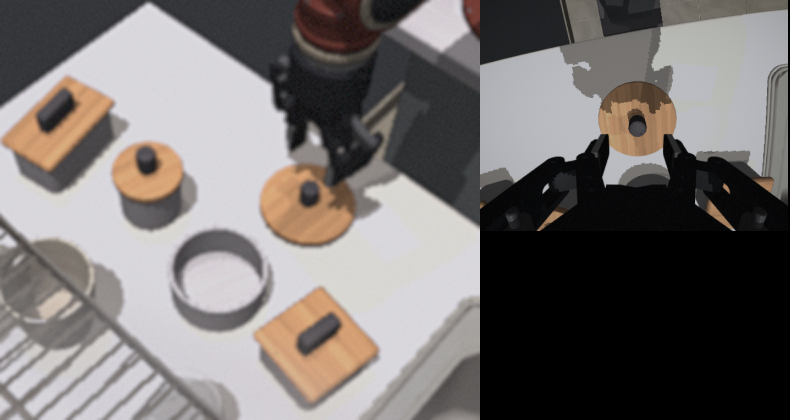

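The scene view shows three lids on and level: oblong (58,125), small round (148,180) and square (317,345). The gripper is centred over the large knob.

Call:
move_arm --pt "0 0 1.5 0 0 0 0.2" --pt "0 0 1.5 0 0 0 0.2" --pt "0 0 1.5 0 0 0 0.2" --pt "0 0 1.1 0 0 0 0.2" --pt "0 0 0 0 0 0 0.2" --pt "0 0 0 0 0 0 0.2" --pt "0 0 0 0 0 0 -1" --pt "0 0 0 0 0 0 -1" --pt "0 0 0 0 0 0 -1" --pt "0 0 0 0 0 0 -1" --pt "0 0 0 0 0 0 -1" --pt "0 0 0 0 0 0 -1" --pt "0 0 0 0 0 0 -1"

```text
time: 21.18
tool_pos: [0.456, -0.0301, 0.0438]
tool_rot: [0.001, 0.084, 0.996, -0.0]
contact_force: [-0.9, -0.0, 6.1]
gripper_width: 0.228
grasp_force: 59.1
```

```bash
python3 g.py .5987 -.0305 .13 80.3
```

```text
pos [ 0.456  -0.0301  0.0438] yaw 80.33 tilt 0.15 turn az 0.03 shift before turn [-14.09   2.35  -8.59] after turn [-14.09   2.36  -8.59] t 21.1833 w 0.22808521489197273 j6 -1.63
```

Call:
move_arm --pt "0 0 -1.5 0 0 0 -1" --pt "0 0 -2.5 0 0 0 -1" --pt "0 0 -2.8 0 0 0 -1" --pt "0 0 -2 0 0 0 -1" --pt "-1 0.2 0 0 0 0 -1" --pt "-2 0.3 0 0 0 0 -1" --pt "-2.5 0.4 0 0 0 0 -1" --pt "-2.5 0.4 0 0 0 0 -1" --pt "-2.5 0.4 0 0 0 0 -1" --pt "-2 0.4 0 0 0 0 -1" --pt "-1.5 0.2 0 0 0 0 -1" --pt "0 0 0 0 0 0 -1" --pt "0 0 0 0 0 0 -1" --pt "0 0 0 0 0 0 -1" --pt "0 0 0 0 0 0 -1"

```text
time: 22.43
tool_pos: [0.5955, -0.0305, 0.1298]
tool_rot: [-0.001, 0.084, 0.996, 0.0]
contact_force: [0.1, 0.8, -0.8]
gripper_width: 0.225
grasp_force: 59.1
```

```bash
python3 g.py .5987 -.0305 .0878 80.3
```

```text
pos [ 0.5955 -0.0305  0.1298] yaw 80.32 tilt 0.07 turn az 0.02 shift before turn [-0.32  0.05  4.2 ] after turn [-0.32  0.05  4.2 ] t 22.4333 w 0.2247175976753566 j6 -1.58
```

Call:
move_arm --pt "-0.2 0 0.9 0 0 0 -1" --pt "0 0 0.9 0 0 0 -1" --pt "0 0 0.8 0 0 0 -1" --pt "0 0 0.6 0 0 0 -1" --pt "0 0 0.4 0 0 0 -1" --pt "0 0 0.3 0 0 0 -1" --pt "0 0 0 0 0 0 -1" --pt "0 0 0 0 0 0 -1" --pt "0 0 0 0 0 0 -1"

```text
time: 23.18
tool_pos: [0.5991, -0.031, 0.0918]
tool_rot: [0.0, 0.084, 0.996, -0.0]
contact_force: [0.4, 0.7, -2.2]
gripper_width: 0.226
grasp_force: 59.1
```

```bash
python3 g.py .5987 -.0305 .0878 80.3
```

```text
pos [ 0.5991 -0.031   0.0918] yaw 80.32 tilt 0.05 turn az 0.02 shift before turn [0.05 0.04 0.4 ] after turn [0.05 0.04 0.4 ] t 23.1833 w 0.22564158059570766 j6 -1.58
```

Release, lift and pull back so the cameras have a clear view.

Call:
move_arm --pt "0 0 0.2 0 0 0 -1" --pt "0 0 0.2 0 0 0 -1" --pt "0 0 0 0 0 0 -1" --pt "0 0 0 0 0 0 -1" --pt "0 0 0 0 0 0 0.2" --pt "0 0 0 0 0 0 0.2" --pt "0 0 0 0 0 0 0.2" --pt "0 0 0 0 0 0 0.2" --pt "0 0 0 0 0 0 0.2" --pt "0 0 -2 0 0 0 0.2" --pt "0 0 -3.5 0 0 0 0.2" --pt "0 0 -4 0 0 0 0.2" --pt "0 0 -4 0 0 0 0.2" --pt "3 0 -3 0 0 0 0.2" --pt "4 0 0 0 0 0 0.2" --pt "4 0 0 0 0 0 0.2" --pt "4 0 0 0 0 0 0.2" --pt "0 0 0 0 0 0 0.2" --pt "0 0 0 0 0 0 0.2"

```text
time: 24.77
tool_pos: [0.4497, -0.0054, 0.2516]
tool_rot: [0.001, 0.084, 0.996, -0.0]
contact_force: [0.5, -0.7, 0.2]
gripper_width: 0.599
grasp_force: 0.0
```

```bash
python3 - <<'E'
from h import *
d=grab('scene','s8.png'); w=grab('wrist','w8.png'); t=grab('top','t8.png'); print(manip.state()['tool_pos'])
# lid plate outlines at closed height vs box fits
H={'sq':.042,'large':.052,'small':.062,'obl':.052}
C={'sq':(592,90.3),'large':(598.7,-30.5),'small':(571.5,-156.6),'obl':(586,-284.3)}
for nm,D in(('scene',d),('wrist',w),('top',t)):
    hsv=cv2.cvtColor(D['img'],cv2.COLOR_BGR2HSV)
    m=((hsv[...,0]>5)&(hsv[...,0]<25)&(hsv[...,1]>90)&(hsv[...,2]>60)).astype(np.uint8); m=cv2.morphologyEx(m,cv2.MORPH_OPEN,np.ones((3,3)))
    for c in cv2.findContours(m,cv2.RETR_EXTERNAL,cv2.CHAIN_APPROX_NONE)[0]:
        if not 500<cv2.contourArea(c)<9000: continue
        p0=plane(D,c,.052)[:,:2].mean(0)*1000
        n=min(C,key=lambda k:np.hypot(*(p0-C[k]))); P=(plane(D,cv2.convexHull(c),H[n]+.008)[:,:2]*1000).astype(np.float32)
        r=cv2.minAreaRect(P); print(nm,n,np.round(r[0],1),'minus box',np.round(np.array(r[0])-C[n],1),np.round(r[1],1),round(r[2],1))
a=cv2.resize(d['img'][100:310,180:420],None,fx=2,fy=2,interpolation=cv2.INTER_CUBIC)
b=cv2.resize(w['img'],None,fx=.55,fy=.55,interpolation=cv2.INTER_AREA)
o=np.zeros((420,790,3),np.uint8); o[:,:480]=a; o[:231,480:788]=b; cv2.imwrite('pics/c8.png',o)
E
```

```text
[ 0.45237044 -0.00608517  0.25239605]
scene sq [594.   93.3] minus box [2. 3.] [84.9 84.9] 80.5
scene large [599.6 -28.8] minus box [0.9 1.7] [101.7 100.7] 43.3
scene small [ 573.3 -153.1] minus box [1.8 3.5] [72.4 69.1] 47.0
scene obl [ 589.  -279.9] minus box [3.  4.4] [116.3  71.9] 10.0
wrist obl [ 550.4 -287.6] minus box [-35.6  -3.3] [45.4 75.6] 9.7
wrist large [597.8 -31. ] minus box [-0.9 -0.5] [102.8 100.6] 80.3
wrist sq [578.7  99.8] minus box [-13.3   9.5] [70.3 58.1] 79.9
top small [ 568.7 -159.2] minus box [-2.8 -2.6] [72.  73.2] 64.2
top sq [590.8  86.9] minus box [-1.2 -3.4] [86.9 83.7] 80.4
top obl [ 584.6 -285.2] minus box [-1.4 -0.9] [116.7  72.9] 9.5
top large [596.5 -33.2] minus box [-2.2 -2.7] [101.7 100.2] 1.1
```

View pics/c8.png

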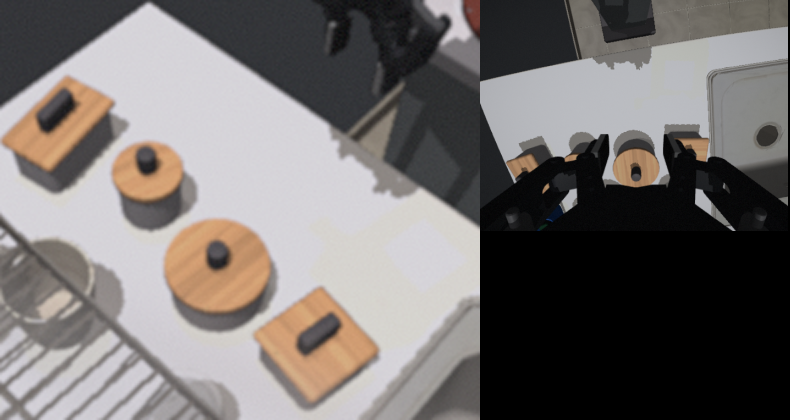

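The picture shows all four lids on their boxes and lying flat: oblong (58,125), small round (148,180), large round (217,268) and square (317,345). Triangulating the lids from the scene and top views gives their closed heights to about 2 mm. The mug and tumbler have not moved, so I'll hand in.

```bash
python3 -c "
from plant import manip
print(manip.job_done())"
```

```text
the job is handed in; nothing more can be done
None
```

All four boxes are closed with their own lids, which the cameras show seated and level, the gripper is clear and open, the tumbler and mug were not touched, and the job was handed in at about 25 s of the 86 s allowed.

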